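Wash run: load stir bars, jog the shaker, return to the mat

ROBOT

A 6-joint arm with a two-finger parallel gripper is mounted at the origin on a cart in front of the work surface, level with it; the furniture and walls round the work are solid. World frame = base frame: x ahead of the robot, y to its left, z up, the work surface at z = 0. Lengths are in mm, angles in degrees, forces in N, time in s.
With the tool pointing down it reaches from about 200 to 875 mm from the base axis. Payload 3.4 kg.
Tool frame: the origin (TCP) lies at the very end of the fingers, on their centre line; the grasp point (between the pads) lies 19 mm behind it (grip_point_offset is the z of the grasp point in the tool frame, in mm); z points along the fingers, y is the line along which they close (so a half turn about z gives the same grasp; the last joint's range is limited). The gripper opens to 94 mm and grips with 3 to 60 N. Pads are 16 mm wide; open, the fingers measure 119 mm over their backs; the gripper's body (75 mm by 177 mm) begins 78 mm behind the grasp point.
Start: joints at [-81.818, 15.808, 86.224, -0, 77.962, -6.933], TCP at [149.93, -555.146, 205.493] pointing down, gripper open.
Joint ranges: [-165.64, 165.64], [-43.16, 119.46], [12.63, 154.43], [-67.54, 247.53], [6.08, 155.33], [-154.97, 154.97]. Speed limits (degrees/s): [147.25, 147.25, 180, 180, 180, 180].

INTERFACE

Orientations are given as a 3x3 rotation matrix whose columns are the frame's x, y, z axes.
In Python, from workcell import * gives the robot as it stands. Calls block until the motion is done:
- movep(position, orientation): joint-space move of the TCP to a pose.
- line_to(position, ori=None, vel=150): straight line of the TCP; ori=None keeps the orientation; vel is the mean speed in mm/s.
- move_j(angles): joint-space move.
- move_gripper(opening): finger opening in mm; the grip force is fixed at half the most; returns when the fingers have stopped.
- sleep(seconds).
- ik(position, orientation): joint angles nearest the present ones, or None.
- grab_frame(name): name is "scene" or "top"; returns the picture (420x560x3 uint8, red, green, blue); there is no depth.
- camera_params(name): a dict with "fx", "fy", "cx", "cy" (pixels), "k1" (the pictures are not rectified: a ray, as slopes to the right and down, at radius r is drawn at 1 + k1 r^2 times it, then the intrinsics apply), "rvec" (rotation vector, rad) and "tvec" (3), from world to camera coordinates, as OpenCV has them. Camera axes: x right, y down, z forward; pixel columns grow to the right and rows downward; lengths in mm; the calibration is good to about 2 mm. A picture is of the moment at which its call begins. camera_params takes no time and is no camera call.
A pose or a line that the arm cannot do raises Unreachable and nothing moves.
- job_done(): hands the job in; it is judged then, once.
Readings, each from a call of its own:
- get_time(): time.
- get_joint_positions(): joint angles.
- get_qd(): joint speeds.
- get_effort(): joint torques, N m.
- get_tcp_pos(): TCP position.
- get_tool_rot(): TCP orientation.
- get_wrist_force(): force on the tool from outside, world axes, zero at the start.
- get_wrist_torque(): the same for the moment, N m.
- get_finger_gap(): finger opening in mm.
- get_grip_force(): force on a finger pad.
Only numpy, scipy, OpenCV 4.12 (cv2) and the standard library are available. Lean on these libraries where they do the work, as an engineer would, in place of code of your own. Each camera call takes 0.05 s, during which the arm holds its last target. There are 200 camera calls.

TASK

Put every loose blue stir bar on the left-hand bench into the steel wash basket where it stands on the blue drying mat, then carry the basket level, bars and all, to the shaker and set it down flat between the two end lips of the platform. Let go of it, hold the shaker's green jog button fully down for three seconds without a break and release it; never press it while the basket is off the platform. Finally carry the basket level back to the middle of the drying mat and set it down lengthwise with all the bars still in it; leave the bottles and the flask where they stand.

Things in the scene. Friction and masses are not known exactly. Their poses are not given: they have to be found in the camera images.
- bar0: stir bar: blue octagonal rod with a white ring round its waist, 28 mm long, 12 mm across flats (13 over the ring), 12 g, lying on one flat. Origin at its middle, 6 mm above what it lies on; own x axis along its length. Only 3 to 5 of the five are there at a start.
- bar1: stir bar: blue octagonal rod with a white ring round its waist, 28 mm long, 12 mm across flats (13 over the ring), 12 g, lying on one flat. Origin at its middle, 6 mm above what it lies on; own x axis along its length. Only 3 to 5 of the five are there at a start.
- bar2: stir bar: blue octagonal rod with a white ring round its waist, 28 mm long, 12 mm across flats (13 over the ring), 12 g, lying on one flat. Origin at its middle, 6 mm above what it lies on; own x axis along its length. Only 3 to 5 of the five are there at a start.
- bar3: stir bar: blue octagonal rod with a white ring round its waist, 28 mm long, 12 mm across flats (13 over the ring), 12 g, lying on one flat. Origin at its middle, 6 mm above what it lies on; own x axis along its length. Only 3 to 5 of the five are there at a start.
- bar4: stir bar: blue octagonal rod with a white ring round its waist, 28 mm long, 12 mm across flats (13 over the ring), 12 g, lying on one flat. Origin at its middle, 6 mm above what it lies on; own x axis along its length. Only 3 to 5 of the five are there at a start.
- basket: open steel wash basket with dark slots, 120 mm long (own x), 64 mm wide (own y), 40 mm high, walls and floor 3 mm thick, about 0.25 kg. Origin at the middle of its underside, z up. Stands on the drying mat on the left-hand bench at the start; either end may lead. To be gripped across its 64 mm width.
- shaker: white bench shaker, fixed, on the right-hand bench, 190 mm (own x) by 160 mm (own y), front (button side) towards own -x. Origin under the middle of its body, on the bench. On it an aluminium platform, 120 mm (x) by 158 mm (y), with a lip 8 mm high and 6 mm thick along each short end; the inner faces of the lips are 140 mm apart along own y, so the basket goes with its length along the shaker's y.
- platform (a point): middle of the platform's top face between the lips (64 mm above the bench); axes as the shaker's. The basket's origin belongs here.
- jog (a joint): travel of the green jog button on the shaker's front deck, in m: 0 released, 0.006 fully down; it springs back when let go. Counts as down beyond 0.004. Fully down takes 5 N.
- jog_top (a point): middle of the jog button's top face (28 mm across) while released; it is pressed straight down
- mat: blue drying mat, fixed on the left-hand bench (whose top is 2 mm lower than the right-hand one), 160 mm (own x) by 110 mm (own y), 4 mm thick. Origin at the middle of its underside. The basket starts on it and comes back to it, its length along the mat's x.
- wash_bottle: yellow wash bottle with orange top, 69 x 84 mm, 198 mm high; stays where it is. Origin under its middle.
- bottle_blue_cap: white bottle with blue cap, 68 mm across, 126 mm high; stays where it is. Origin under its middle.
- conical_flask: small clear conical flask, 60 mm across, 75 mm high; stays where it is. Origin under its middle.
There are look-alikes about, which are no part of the job. Leave any red look-alike of the basket alone.

How it is judged:
By the outcome, as a careful person would: the job done as asked, in the order asked, and still so for the second after the job is handed in, with the robot touching nothing.
Of bar0, bar1, bar2, bar3, bar4 only 3 to 5 are there at a start; the rules pass over those that are not, and their reading is None.
At some moment in a run one of bar0, bar1, bar2, bar3, bar4 may be knocked a few centimetres aside while the robot is not near it.
It also fails if it takes over 208 s, if anything falls off the work surface, if the arm or the gripper's body presses on something with over 40 N, if the wrist force passes 120 N, or if a joint passes its speed limit or range.

## Working session

There is one attempt and no reset: what is moved stays moved. The work goes in short steps, each a Python script; the robot and the scene stay as the last script left them, time stands still between calls to the robot, and variables do not carry over. Pictures are saved under pics/ and viewed, at most 14 in all, crops included, and the job is handed in when it is done.

```bash
ls; mkdir -p pics; python3 - <<'E'
from workcell import *
import cv2
for n in("scene","top"):
    im=grab_frame(n); cv2.imwrite(f"pics/{n}0.png",cv2.resize(im[:,:,::-1],(800,600),interpolation=cv2.INTER_CUBIC)); 
    cv2.imwrite(f"{n}0_raw.png",im[:,:,::-1])
    print(n,camera_params(n))
print(get_time(),get_tool_rot())
E
```

```text
pics
scene {'fx': 483.73611213212865, 'fy': 483.73611213212865, 'cx': 282.89299255883344, 'cy': 208.8675175531014, 'k1': -0.1038951283101203, 'rvec': array([ 1.28949221,  1.91505593, -1.11264007]), 'tvec': array([  41.70772945, -205.02911874, 2050.86839901])}
top {'fx': 405.29260056498396, 'fy': 405.29260056498396, 'cx': 285.9225322745442, 'cy': 207.9263922549152, 'k1': 0.03307821509332482, 'rvec': array([ 2.10705673, -1.42236268,  0.52002231]), 'tvec': array([ -79.83304191,  464.35382333, 1389.92791615])}
0.1 [[ 9.65401004e-01  2.60769730e-01 -2.20518839e-04]
 [ 2.60769748e-01 -9.65399738e-01  1.57586547e-03]
 [ 1.98049183e-04 -1.57884675e-03 -9.99998734e-01]]
```

View pics/scene0.png

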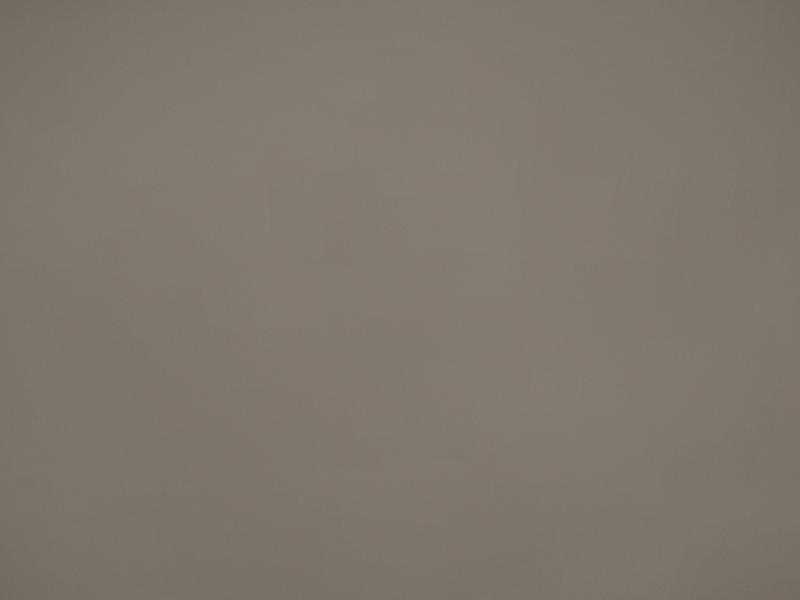

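View pics/top0.png

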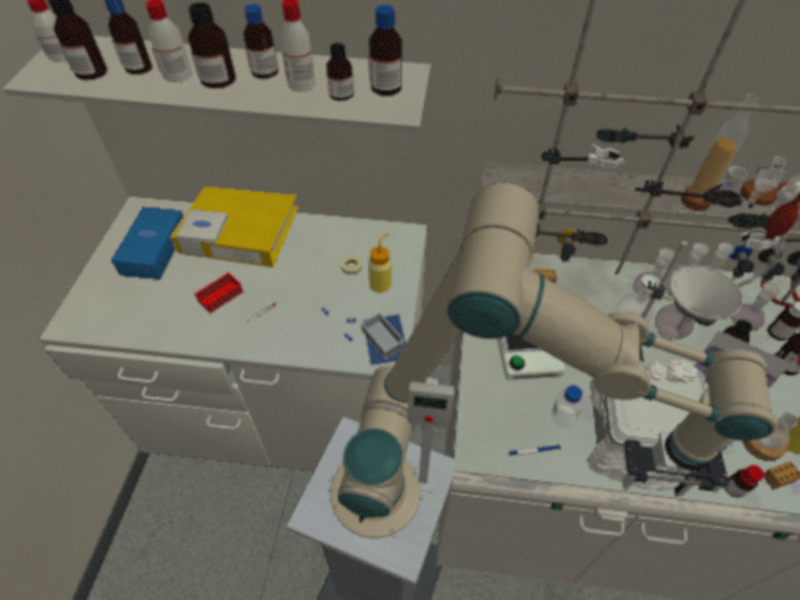

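The scene camera shows only a blank wall, so it is no use. The top camera shows three blue bars near (325,311), (350,321) and (348,337), with the basket on the mat at (383,335). The arm hides part of the basket and the shaker. I'll write helpers, then look closer.

```bash
cat > h.py <<'E'
from workcell import *
import numpy as np, cv2
P=camera_params("top")
R=cv2.Rodrigues(P["rvec"])[0]; T=P["tvec"]; C=-R.T@T
K=np.array([[P["fx"],0,P["cx"]],[0,P["fy"],P["cy"]],[0,0,1]]); D=np.array([P["k1"],0,0,0,0])
def proj(p): return cv2.projectPoints(np.array(p,float).reshape(-1,3),P["rvec"],T,K,D)[0].reshape(-1,2)
def world(px,z):
    u=cv2.undistortPoints(np.array(px,float).reshape(-1,1,2),K,D).reshape(-1,2)
    d=np.c_[u,np.ones(len(u))]@R
    z=np.broadcast_to(z,len(u)); return C+d*((z-C[2])/d[:,2])[:,None]
def rot(a):  # tool down, finger-closing axis (y) at angle a deg in world
    a=np.radians(a); y=np.array([np.cos(a),np.sin(a),0]); z=np.array([0,0,-1.]); return np.c_[np.cross(y,z),y,z]
def crop(name,x0,y0,x1,y1,s,im=None):
    im=grab_frame("top") if im is None else im
    c=cv2.resize(im[y0:y1,x0:x1,::-1],None,fx=s,fy=s,interpolation=cv2.INTER_CUBIC)
    cv2.imwrite(f"pics/{name}.png",c); cv2.imwrite(f"{name}_raw.png",im[:,:,::-1]); return im
E
python3 - <<'E'
from h import *
np.set_printoptions(precision=1,suppress=True)
print(C, proj([[0,0,0],[300,0,0],[0,300,0],[500,300,0],[500,-300,0]])/0.7)
print(world(np.array([[325,311],[350,321],[348,337],[383,335],[380,285],[517,363],[570,408]])*.7,[4,4,4,40,0,30,60]))
im=cv2.imread("top0_raw.png")[:,:,::-1]; crop("left0",190,170,310,260,6,im)
E
```

```text
[-451.2 -239.9 1375.8] [[375.1 491.2]
 [419.8 388.8]
 [265.2 446.9]
 [350.7 301.9]
 [545.9 366.2]]
[[ 437.1  354.1    4. ]
 [ 431.8  269.8    4. ]
 [ 378.   250.8    4. ]
 [ 399.6  150.1   40. ]
 [ 594.8  244.6    0. ]
 [ 459.3 -222.9   30. ]
 [ 359.8 -382.    60. ]]
```

View pics/left0.png

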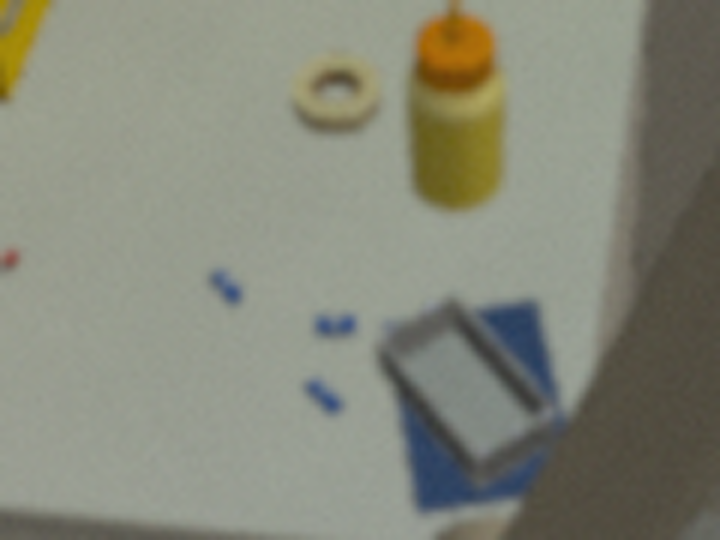

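```bash
python3 - <<'E'
from h import *
np.set_printoptions(precision=1,suppress=True)
movep([63,-420,350],get_tool_rot())
q=np.array(get_joint_positions()); print(q)
q[0]=88; move_j(list(q)); print(get_time(),get_tcp_pos(),get_wrist_force())
im=crop("left1",205,190,305,265,8); crop("right1",320,200,440,290,6,im); crop("full1",0,0,560,420,1.4,im)
E
```

```text
[-90.9  -0.4  85.9   0.   94.6 -16. ]
4.15 [-54.2 421.6 349. ] [-0.6  0.8  0. ]
```

View pics/full1.png

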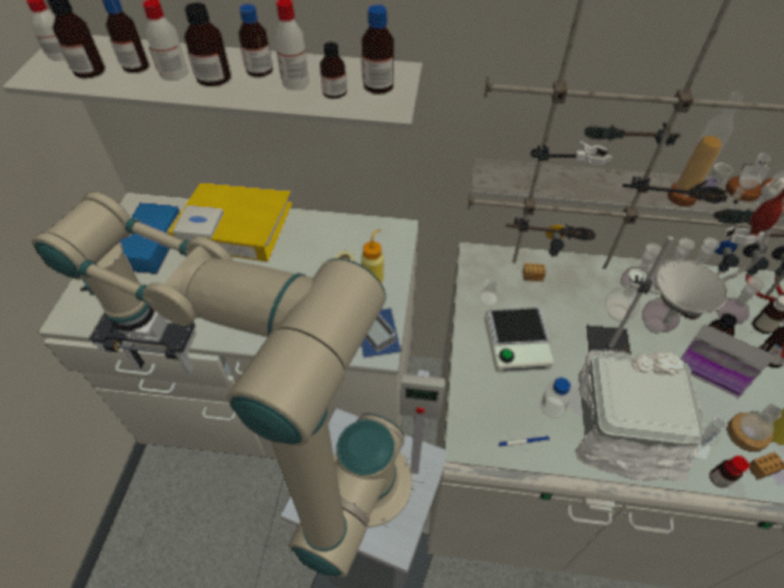

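View pics/left1.png

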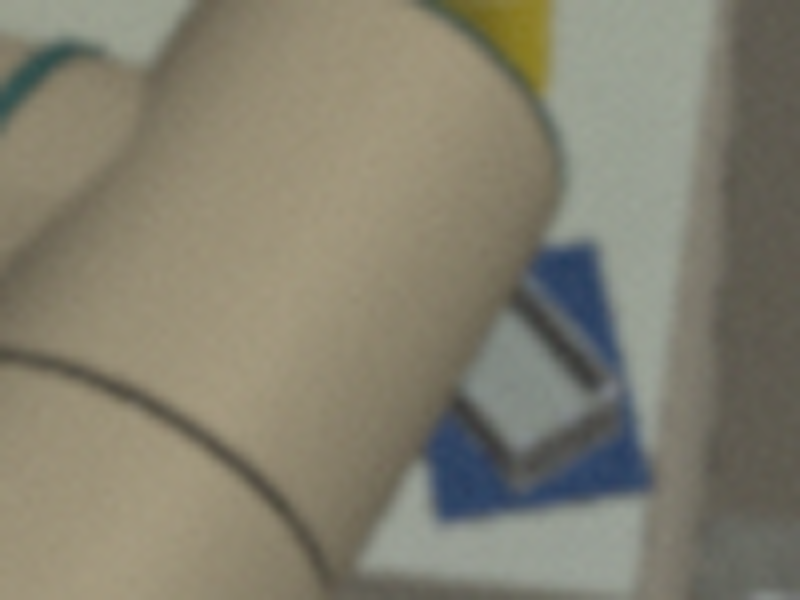

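View pics/right1.png

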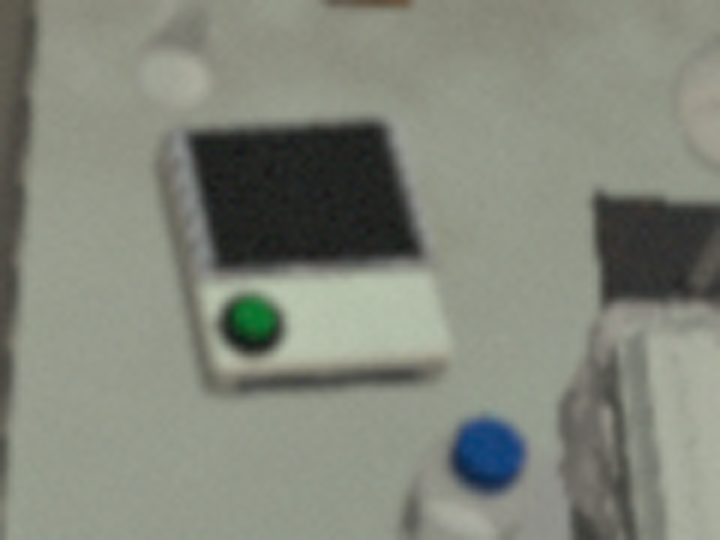

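Everything needed is now visible. The mat corners in left1 are at (438,520), (650,488) and (597,240). In right1 the shaker's dark platform corners are about (190,135), (385,122), (425,260) and (212,270), with the button at (250,322). Next I'll fit the poses.

```bash
cat >> h.py <<'E'
def fit(model,px,x0):
    from scipy.optimize import least_squares
    model=np.array(model,float)
    def pts(v):
        a=np.radians(v[2]); c,s=np.cos(a),np.sin(a)
        return np.c_[v[0]+c*model[:,0]-s*model[:,1],v[1]+s*model[:,0]+c*model[:,1],model[:,2]]
    r=least_squares(lambda v:(proj(pts(v))-px).ravel(),x0,x_scale=[10,10,5]); return r.x,r.fun.reshape(-1,2)
def bars(im,lim=(300,120,700,560)):
    hsv=cv2.cvtColor(np.ascontiguousarray(im),cv2.COLOR_RGB2HSV).astype(int)
    m=((hsv[...,0]>100)&(hsv[...,0]<130)&(hsv[...,1]>90)).astype(np.uint8)
    m2=cv2.morphologyEx(m,cv2.MORPH_CLOSE,np.ones((3,3),np.uint8))
    n,l,st,_=cv2.connectedComponentsWithStats(m2); out=[]
    for i in range(1,n):
        if not 8<=st[i,4]<=80: continue
        ys,xs=np.nonzero(l==i); w=world(np.c_[xs,ys],4)[:,:2]; c=w.mean(0)
        if not(lim[0]<c[0]<lim[2] and lim[1]<c[1]<lim[3]): continue
        e,v=np.linalg.eigh(np.cov((w-c).T)); a=np.degrees(np.arctan2(v[1,1],v[0,1]))
        out.append((c.round(1),round(float(a)),st[i,4],(np.sqrt(e)*3.46).round(),np.array([xs.mean(),ys.mean()]).round(1)))
    return out
E
python3 - <<'E'
from h import *
np.set_printoptions(precision=1,suppress=True)
L1=lambda p:np.array(p,float)/8+[205,190]
L0=lambda p:np.array(p,float)/6+[190,170]
R1=lambda p:np.array(p,float)/6+[320,200]
m=np.r_[L1([[438,520],[650,488],[597,240]])]
print(world(m,2))
mat=fit([[-80,55,2],[-80,-55,2],[80,-55,2]],m,[400,150,0]);print("mat",mat)
b=L0([[380,350],[452,299],[555,410],[482,484]])
w=world(b,42);print(w, np.linalg.norm(np.diff(w,axis=0),axis=1))
bb=fit([[-60,32,42],[60,32,42],[60,-32,42],[-60,-32,42]],b[[0,1,2,3]],[400,150,30])
bb2=fit([[60,32,42],[60,-32,42],[-60,-32,42],[-60,32,42]],b,[400,150,40]);print("basket",bb2)
s=R1([[190,135],[385,122],[425,260],[212,270]])
w=world(s,64);print(w,np.linalg.norm(np.diff(w,axis=0),axis=1))
sh=fit([[60,70,64],[60,-70,64],[-60,-70,64],[-60,70,64]],s,[460,-250,0]);print("plat",sh)
for z in(30,45,64):print("jog",z,world(R1([[250,320]]),z))
print("shaker front", world(R1([[215,388],[445,372]]),0), world(R1([[212,378],[448,358]]),50))
print("cap",world(R1([[488,452]]),126),"flask",world(R1([[175,80]]),0),"wash",world(L0([[458,205]]),0))
for q in bars(cv2.imread("top0_raw.png")[:,:,::-1],(250,0,800,800)):print(*q)
E
```

```text
[[320.1 152.8   2. ]
 [377.4  62.3   2. ]
 [511.2 145.5   2. ]]
mat (array([415.8, 150. ,  32.2]), array([[-0.4,  0.2],
       [ 0.4,  0.1],
       [ 0. , -0.3]]))
[[403.6 216.8  42. ]
 [461.6 189.   42. ]
 [402.9  89.2  42. ]
 [331.3 111.3  42. ]] [ 64.3 115.8  75. ]
basket (array([399.5, 151.5,  59.8]), array([[-0.8,  0.1],
       [-0. ,  0.9],
       [ 0.8,  1.6],
       [ 0. , -2.5]]))
[[ 566.8 -146.1   64. ]
 [ 627.8 -265.5   64. ]
 [ 527.1 -314.9   64. ]
 [ 467.  -189.1   64. ]] [134.  112.2 139.4]
plat (array([ 547.7, -228.7,   25.2]), array([[-1.2, -1.4],
       [ 0.4, -0.7],
       [ 0.5,  1. ],
       [ 0.2,  0.9]]))
jog 30 [[ 462.4 -221.2   30. ]]
jog 45 [[ 452.3 -221.4   45. ]]
jog 64 [[ 439.4 -221.6   64. ]]
shaker front [[ 423.2 -213.1    0. ]
 [ 492.4 -349.8    0. ]] [[ 397.8 -210.3   50. ]
 [ 469.1 -345.4   50. ]]
cap [[ 361.9 -374.3  126. ]] flask [[ 660.2 -118.     0. ]] wash [[570.9 232.7   0. ]]
[475.3 144.9] 48 66 [24. 69.] [276.5 226.1]
[437.9 268.1] 122 8 [ 7. 27.] [246.  223.8]
```

```bash
python3 - <<'E'
from h import *
np.set_printoptions(precision=1,suppress=True)
L0=lambda p:np.array(p,float)/6+[190,170]
im=cv2.imread("top0_raw.png")[:,:,::-1]; im1=cv2.imread("full1_raw.png")[:,:,::-1]
hsv=cv2.cvtColor(np.ascontiguousarray(im),cv2.COLOR_RGB2HSV)
for p in([226,287],[336,326],[323,396],[520,340],[300,450]):
    u,v=L0(p).round().astype(int); print(p,hsv[v-1:v+2,u-1:u+2].reshape(-1,3).tolist())
b=L0([[380,350],[452,299],[555,410]])
B,r=fit([[60,32,42],[60,-32,42],[-60,-32,42]],b,[400,150,40]);print(B,r)
def wire(img,boxes,x0,y0,s):
    for (x,y,a),pts,col in boxes:
        a=np.radians(a);c,n=np.cos(a),np.sin(a);p=np.array(pts,float)
        q=proj(np.c_[x+c*p[:,0]-n*p[:,1],y+n*p[:,0]+c*p[:,1],p[:,2]])
        cv2.polylines(img,[((q-[x0,y0]+.5)*s).round().astype(int)],True,col,1,cv2.LINE_AA)
rect=lambda l,w,z,ox=0:[[ox-l/2,-w/2,z],[ox+l/2,-w/2,z],[ox+l/2,w/2,z],[ox-l/2,w/2,z]]
s=8;c1=cv2.resize(im[210:260,240:290,::-1],None,fx=s,fy=s,interpolation=cv2.INTER_CUBIC)
wire(c1,[(B,rect(120,64,42),(0,0,255)),(B,rect(120,64,2),(0,255,255)),((415.8,150,32.2),rect(160,110,2),(0,255,0))],240,210,s)
c2=cv2.resize(im1[215:265,345:395,::-1],None,fx=s,fy=s,interpolation=cv2.INTER_CUBIC)
S=(547.7,-228.7,25.2)
wire(c2,[(S,rect(120,140,64),(0,0,255)),(S,rect(120,158,72),(0,255,255)),(S,rect(190,160,0,-30),(0,255,0))],345,215,s)
cv2.imwrite("pics/wire.png",np.hstack([c1,c2]))
E
```

```text
[226, 287] [[109, 82, 133], [108, 72, 135], [107, 39, 139], [109, 86, 124], [109, 133, 127], [110, 88, 130], [106, 46, 122], [109, 105, 121], [109, 86, 125]]
[336, 326] [[107, 56, 137], [108, 60, 135], [109, 101, 134], [108, 78, 125], [108, 89, 123], [109, 121, 124], [107, 50, 118], [105, 48, 118], [108, 54, 119]]
[323, 396] [[108, 97, 129], [109, 78, 137], [105, 48, 139], [109, 85, 120], [109, 126, 125], [109, 105, 133], [104, 40, 126], [109, 105, 121], [110, 131, 123]]
[520, 340] [[108, 136, 101], [108, 131, 99], [108, 126, 95], [108, 130, 98], [107, 133, 96], [109, 130, 94], [107, 118, 97], [108, 126, 97], [107, 138, 94]]
[300, 450] [[46, 18, 158], [45, 16, 160], [45, 19, 157], [48, 19, 159], [46, 18, 158], [45, 19, 161], [48, 16, 160], [42, 16, 157], [45, 19, 160]]
[403.7 153.   60.6] [[-0.8 -0.6]
 [-0.2  0.1]
 [ 0.9  0.5]]
```

View pics/wire.png

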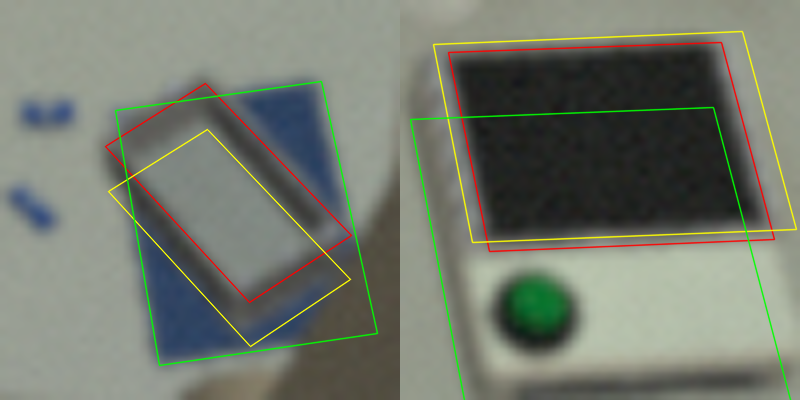

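```bash
sed -i 's/hsv\[...,1\]>90/hsv[...,1]>75/' h.py; python3 - <<'E'
from h import *
np.set_printoptions(precision=1,suppress=True)
L1=lambda p:np.array(p,float)/8+[204.5,189.5]
L0=lambda p:np.array(p,float)/6+[189.5,169.5]
W=lambda p:np.array(p,float)/8+[239.5,209.5]
V=lambda p:(np.array(p,float)-[400,0])/8+[344.5,214.5]
print("mat",fit([[-80,55,2],[-80,-55,2],[80,-55,2]],L1([[438,520],[650,488],[597,240]]),[400,150,0]))
print("basket",fit([[60,32,42],[60,-32,42],[-60,-32,42],[-60,-32,2]],np.r_[W([[109,147],[204,83],[347,233]]),L1([[520,490]])],[400,150,60])) if 0 else None
print("basket",fit([[60,32,42],[60,-32,42],[-60,-32,42],[-60,32,2]],np.r_[W([[109,147],[204,83],[348,233]]),L1([[518,490]])],[400,150,60]))
print("plat",fit([[60,70,64],[60,-70,64],[-60,-70,64],[-60,70,64]],V([[458,60],[712,50],[755,215],[490,235]]),[460,-250,0]))
for k in(56,57):print("plat",k,fit([[k,66,64],[k,-66,64],[-k,-66,64],[-k,66,64]],V([[458,60],[712,50],[755,215],[490,235]]),[460,-250,0]))
for z in(40,50):print("jog",z,world(V([[537,303]]),z))
for q in bars(cv2.imread("top0_raw.png")[:,:,::-1],(250,0,800,800)):print(*q)
E
```

```text
mat (array([417.3, 152.8,  32.3]), array([[-0.4,  0.2],
       [ 0.4,  0.1],
       [ 0. , -0.3]]))
basket (array([405.6, 155.5,  59.4]), array([[-0.8, -1. ],
       [ 0.1, -0.5],
       [-0.1, -0.1],
       [ 0.8,  1.5]]))
plat (array([ 550.9, -225.7,   25.2]), array([[-1.7, -1.8],
       [ 0.6, -1.9],
       [ 1.8,  2.1],
       [-0.7,  1.1]]))
plat 56 (array([ 550.4, -225.8,   25.2]), array([[-0.6, -0.9],
       [-0.2, -0.9],
       [ 0.6,  1.4],
       [ 0.1,  0.3]]))
plat 57 (array([ 550.5, -225.8,   25.1]), array([[-0.6, -1.2],
       [-0.2, -1.1],
       [ 0.6,  1.6],
       [ 0.1,  0.4]]))
jog 40 [[ 459.9 -220.    40. ]]
jog 50 [[ 453.  -220.2   50. ]]
[475.6 145.3] 48 76 [26. 69.] [276.5 226. ]
[438.3 270.6] 112 12 [ 9. 26.] [245.5 223.5]
[379.7 252. ] 62 10 [ 9. 23.] [243.5 235.5]
```

```bash
sed -i 's/hsv\[...,1\]>75/hsv[...,1]>62/; s/8<=st/5<=st/' h.py; cat >> h.py <<'E'
B=np.array([404.5,154.5]); BA=59.7
def inb(c):
    a=np.radians(BA); d=c-B; return abs(d@[np.cos(a),np.sin(a)])<66 and abs(d@[-np.sin(a),np.cos(a)])<38
def near(a):  # equivalent closing angle nearest the present one
    y=np.array(get_tool_rot())[:,1]; p=np.degrees(np.arctan2(y[1],y[0])); return p+(a-p+90)%180-90
def go(p,a):
    for k in(0,180):
        try: movep(p,rot(near(a)+k)); return
        except Unreachable as e: err=e
    raise err
def loose(im): return [b for b in bars(im,(270,100,720,560)) if not inb(b[0]) and b[3][1]<45]
def park(j1=-60):
    q=np.array(ik([63,-420,350],rot(-75))); q[0]=j1; move_j(list(q))
def pick(c,a):
    move_gripper(40); go([*c,70],a+90); line_to([*c,0]); move_gripper(5); g=get_finger_gap(); line_to([*c,80],vel=250); return g,get_finger_gap()
def drop(off):
    a=np.radians(BA); p=B+off*np.array([np.cos(a),np.sin(a)])
    go([*p,90],BA); line_to([*p,23]); move_gripper(24); line_to([*p,110],vel=250)
E
python3 - <<'E'
from h import *
park(); im=grab_frame("top"); cv2.imwrite("p2_raw.png",im[:,:,::-1]); L=loose(im)
for b in L:print(*b)
b=min(L,key=lambda b:b[0][1])
if len(L)>=3 and 15<b[3][1]<36:
    print(pick(b[0],b[1]),get_time()); drop(28); print(get_time()); park()
    im=crop("l2",200,180,320,265,6.5)
    for b in bars(im,(270,50,720,560)):print(*b,inb(b[0]))
E
```

```text
[438.1 354.6] 61 10 [ 9. 25.] [227.5 217.5]
```

```bash
python3 - <<'E'
from h import *
im=cv2.imread("p2_raw.png")[:,:,::-1]; crop("p2c",200,180,320,265,6.5,im)
for b in bars(im,(200,0,800,800)):print(*b,inb(b[0]))
print(get_time())
E
```

```text
[438.1 354.6] 61 10 [ 9. 25.] [227.5 217.5] False
7.125
```

View pics/p2c.png

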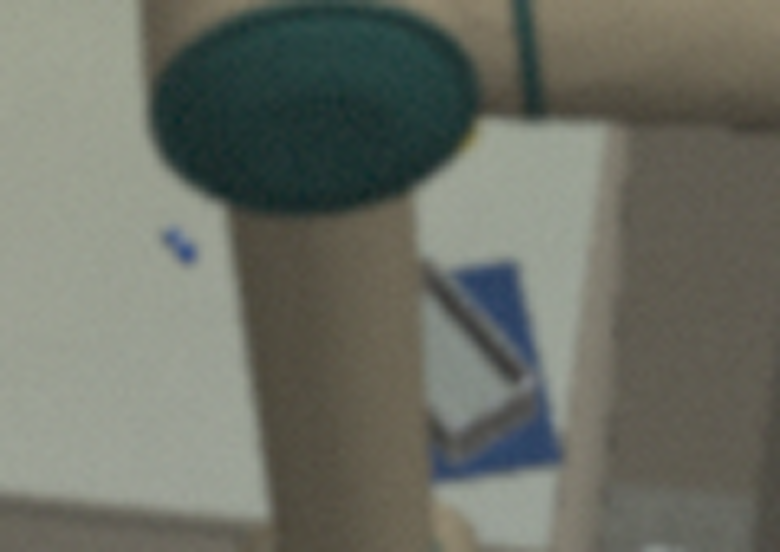

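The two missing bars are hidden behind the upright upper arm at this park pose. A pose leaning further right will clear the view.

```bash
cat >> h.py <<'E'
def park():
    q=np.array(ik([40,-660,330],rot(-75))); p=np.array(get_joint_positions())
    q[1:]=q[1:]; move_j([-75]+list(p[1:])) if p[0]>-40 else None; move_j(list(q))
E
python3 - <<'E'
from h import *
park(); print(get_joint_positions()); im=grab_frame("top"); cv2.imwrite("p3_raw.png",im[:,:,::-1]); L=loose(im)
for b in L:print(*b)
b=min(L,key=lambda b:b[0][1])
if len(L)>=3 and 15<b[3][1]<36:
    go([300,150,300],BA)
    print(pick(b[0],b[1]),get_time()); drop(28); print(get_time()); go([300,100,300],BA); park()
    im=crop("l2",200,180,320,265,6.5)
    for b in bars(im,(270,50,720,560)):print(*b,inb(b[0]))
else: crop("l2",200,180,320,265,6.5,im)
E
```

```text
[-9.24700759e+01  2.15531494e+01  6.04646473e+01  4.25101755e-02
  9.79490261e+01 -1.75562380e+01]
[438.1 353.8] 58 9 [ 8. 25.] [227.7 217.6]
[437.6 270.7] 117 13 [12. 25.] [245.4 223.6]
[378.7 250.1] 62 12 [ 9. 27.] [243.8 235.8]
(11.068980298263886, 11.515096294547693) 18.0417
23.3667
[438.1 354.6] 61 10 [ 9. 25.] [227.5 217.5] False
[438.3 270.6] 112 12 [ 9. 26.] [245.5 223.5] False
[426.2 181.9] 155 18 [13. 30.] [263.7 232.2] True
```

View pics/l2.png

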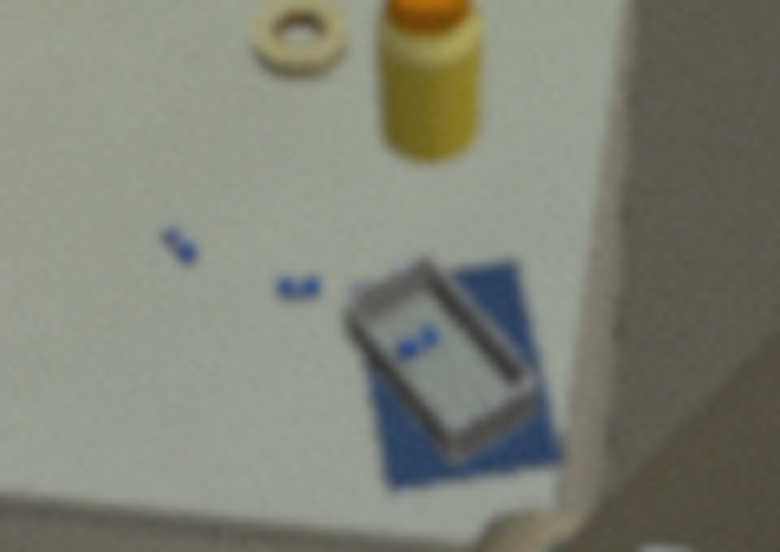

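The first bar is in the basket at (413,345). Two loose bars remain at (180,246) and (298,288). I'll refit the basket and mat from this clear view while picking the other two.

```bash
python3 - <<'E'
from h import *
np.set_printoptions(precision=1,suppress=True)
Z=lambda p:np.array(p,float)/6.5+[199.5,179.5]
print("mat",fit([[-80,55,2],[-80,-55,2],[80,-55,2]],Z([[391,490],[562,461],[517,262]]),[400,150,30]))
print("basket",fit([[60,32,42],[60,-32,42],[-60,-32,42],[-60,32,2]],Z([[347,308],[426,259],[535,378],[455,463]]),[400,150,60]))
off=[0,-28]
for o in off:
    im=grab_frame("top"); L=loose(im)
    for b in L:print(*b)
    b=min(L,key=lambda b:b[0][1])
    if not 15<b[3][1]<36: break
    go([300,150,300],BA); print(pick(b[0],b[1]))
    drop(o); print(get_time()); go([300,100,300],BA); park()
im=crop("l3",200,180,320,265,6.5)
for b in bars(im,(270,50,720,560)):print(*b,inb(b[0]))
E
```

```text
mat (array([416.3, 151.9,  32.9]), array([[-0.4,  0.1],
       [ 0.4,  0.2],
       [-0. , -0.5]]))
basket (array([408. , 157.8,  59.1]), array([[-0.8, -0.7],
       [-0.1, -0.6],
       [ 0.7,  0.3],
       [ 0.1,  0.8]]))
[438.1 354.6] 61 10 [ 9. 25.] [227.5 217.5]
[437.6 270.7] 117 13 [12. 25.] [245.4 223.6]
(11.452682475371514, 11.542351191047297)
37.55
[438.1 354.6] 61 10 [ 9. 25.] [227.5 217.5]
(11.355597792891519, 11.709099043652426)
55.3917
[418.4 167.6] 63 48 [28. 46.] [266.1 234.7] True
[396.6 130.5] 151 17 [13. 27.] [272.4 241.6] True
```

View pics/l3.png

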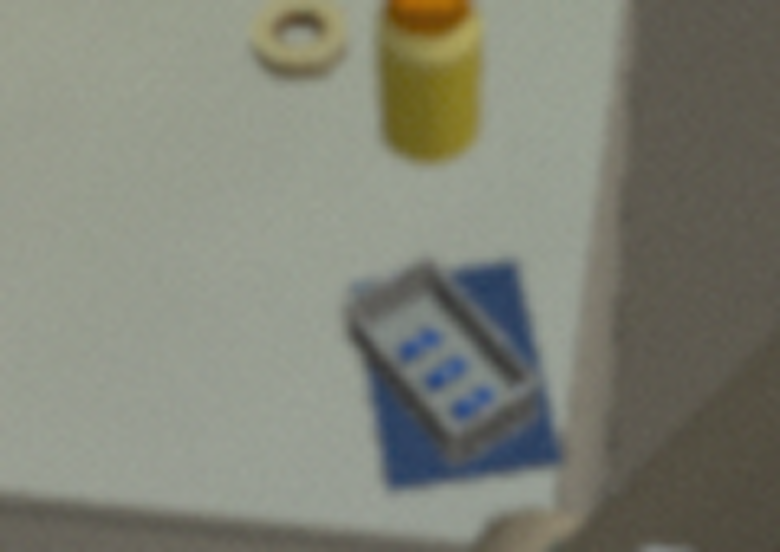

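All three bars lie in the basket at (420,345), (445,373) and (472,404), and none are loose. Next I'll grip the basket across its width and do a trial lift.

```bash
python3 - <<'E'
from h import *
np.set_printoptions(precision=1,suppress=True)
Z=lambda p:np.array(p,float)/6.5+[199.5,179.5]
b,r=fit([[60,32,42],[60,-32,42],[-60,-32,42],[-60,32,2]],Z([[348,308],[426,257],[541,383],[460,465]]),[400,150,60]);print(b,r)
print(len(loose(grab_frame("top"))))
c=b[:2]; a=b[2]
go([300,100,300],a+90); move_gripper(94); go([*c,130],a+90); line_to([*c,9]); 
f0=np.array(get_wrist_force()); move_gripper(50); print(get_finger_gap(),get_grip_force(),np.array(get_wrist_force())-f0)
line_to([*c,14],vel=30); sleep(.3); print(get_finger_gap(),get_wrist_force(),get_wrist_torque(),get_time(),get_tool_rot(),get_joint_positions())
for s in(-1,1):
  y=np.degrees(np.arctan2(*np.array(get_tool_rot())[[1,0],1])); t=y+(25.2-y+90)%180-90
  print(y,t,ik([550.5,-225.8,190],rot(t)),ik([550.5,-225.8,71],rot(t)))
  break
np.save("grip.npy",[*c,a])
E
```

```text
[407.7 155.6  59.5] [[-0.5 -0.4]
 [ 0.2 -0.1]
 [ 0.3 -0.3]
 [-0.   0.7]]
0
63.9502170073154 29.925132393836975 [-0.9  0.   5.1]
63.88866806886494 [ 0.2 -0.8 -2.5] [-0.  -0.  -0.1] 67.0 [[ 0.5  0.9 -0. ]
 [ 0.9 -0.5 -0. ]
 [-0.  -0.  -1. ]] [ 11.7  15.9 118.6  -0.   45.5  42.2]
-30.46868827955939 25.19999999999999 [-29.   18.   85.2  -0.   76.8 -54.2] [-29.   23.3  95.1  -0.   61.6 -54.2]
```

```bash
python3 - <<'E'
from h import *
np.set_printoptions(precision=2,suppress=True)
x,y,a=np.load("grip.npy"); p=np.array([550.5,-225.8]); t=25.2
line_to([x,y,170],vel=120)
line_to([*p,170],rot(t),vel=120); sleep(.3)
f0=np.array(get_wrist_force()); print(get_tcp_pos(),get_finger_gap(),f0)
z0=9+62
line_to([*p,z0+8],vel=70); line_to([*p,z0+2.5],vel=20); z=z0+2.5
while z>z0-2:
    sleep(.1); f=np.array(get_wrist_force())-f0; print(z,f)
    if f[2]>1.5: break
    z-=.7; line_to([*p,z],vel=10)
move_gripper(90); print(get_tcp_pos(),get_time())
line_to([*p,190],vel=150); print(get_time())
im=crop("s1",320,200,440,290,6.5); print(len(loose(im)))
E
```

```text
[ 550.49 -225.75  170.04] 63.89202367419591 [-0.05 -0.27 -2.33]
73.5 [-0.29 -0.2   0.31]
72.8 [-0.85  0.2  -0.65]
72.1 [-0.03  0.5  -0.74]
71.39999999999999 [-0.04  1.15  0.02]
70.69999999999999 [-0.47  0.6  -0.8 ]
69.99999999999999 [0.3  0.25 1.7 ]
[ 550.52 -225.8    70.  ] 76.625
77.575
0
```

View pics/s1.png

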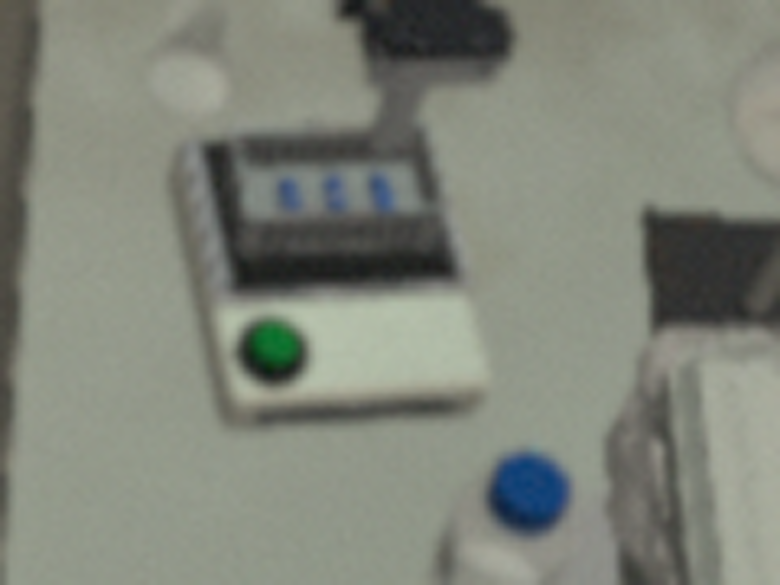

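The basket sits flat between the lips with all three bars in it: contact came at TCP z=70, not 8 mm higher on a lip. The green button is at (273,345). I'll come down along its line of sight by feel, then press straight down.

```bash
python3 - <<'E'
from h import *
np.set_printoptions(precision=1,suppress=True)
px=[361.5,252.5]; at=lambda z: world([px],z)[0]
a=at(110); line_to([*a[:2],190],vel=150); move_gripper(0)
line_to(at(110)); line_to(at(76),vel=60); sleep(.3); f0=get_wrist_force()[2]; z=76; n=0
while z>33:
    z-=1.5; line_to(at(z),vel=25); f=get_wrist_force()[2]-f0
    if f>1.5:
        sleep(.1); f=get_wrist_force()[2]-f0
        if f>1.2: break
zc=z; p=at(z); print("contact",p,f,get_time())
if z>33:
    log=[]
    for d in(3,5,6,7,8,9,10):
        line_to([p[0],p[1],zc-d],vel=30); sleep(.05); f=get_wrist_force()[2]-f0; log.append((d,round(f,1)))
        if f>9: break
    print(log,get_tcp_pos(),get_time())
    for _ in range(4): sleep(.9); print(get_wrist_force()[2]-f0,get_time())
    line_to([p[0],p[1],zc+60],vel=80)
print(get_time())
E
```

```text
contact [ 439.7 -220.1   68.5] 1.2431599371301232 83.2333
[(3, np.float64(2.6)), (5, np.float64(8.3)), (6, np.float64(14.7))] [ 439.9 -220.3   64.1] 84.1333
15.367333497171229 85.0333
14.905453970626558 85.9333
14.789665998138602 86.8333
14.800953434236517 87.7333
88.7083
```

```bash
python3 - <<'E'
from h import *
np.set_printoptions(precision=2,suppress=True)
def F():
    r=[]
    for _ in range(12): r.append(get_wrist_force()); sleep(.02)
    return np.mean(r,0)
x,y=439.7,-220.1
line_to([x,y,76],vel=80); sleep(.2); f0=F(); 
for z in(73,71,70,69,68,67):
    line_to([x,y,z],vel=30); sleep(.1); print(z,get_tcp_pos()[2],F()-f0)
line_to([x,y,120],vel=80)
im=grab_frame("top"); cv2.imwrite("s2_raw.png",im[:,:,::-1]); print(get_time())
c=im[222:272,342:402,::-1]; c=np.clip((c.astype(float)-60)*1.9,0,255).astype(np.uint8)
cv2.imwrite("pics/s2.png",cv2.resize(c,None,fx=12,fy=12,interpolation=cv2.INTER_CUBIC))
E
```

```text
73 72.88798765179294 [-0.28 -0.07 -0.18]
71 70.96170936710179 [ 0.07 -0.15  0.  ]
70 70.16286268882578 [ 0.19 -0.47  1.57]
69 69.08580290882199 [ 0.47 -0.51  2.21]
68 68.06865011474837 [ 0.73 -0.57  2.46]
67 67.07917007331321 [ 1.06 -0.65  3.42]
94.0833
```

The force rises like a spring from z≈70.5, about 1 N per mm, so it was the button. It bottomed out and was held steady at 15 N for more than 3.6 s. Next I'll check the basket before regripping it.

```bash
python3 - <<'E'
from h import *
line_to([439.7,-220.1,190]); line_to([550.5,-225.8,190],rot(25.2)); move_gripper(94)
im=crop("s3",320,200,440,290,6.5); a=cv2.imread("s1_raw.png")[:,:,::-1].astype(int)
d=np.abs(a-im).max(2)[215:250,350:392]; print(d.max(),(d>40).sum()); print(len(loose(im)),get_time())
E
```

```text
12 0
0 97.0917
```

View pics/s3.png

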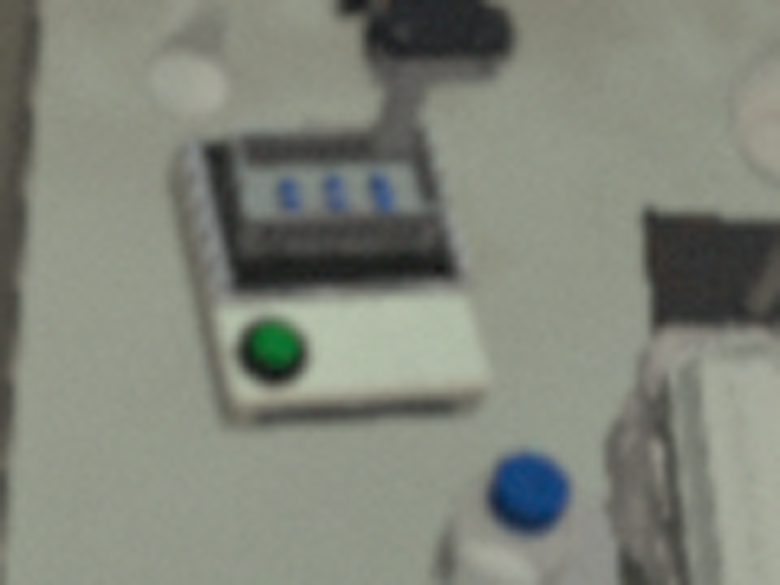

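The basket, bars and bottle have not moved. Before carrying back, I'll measure the now uncovered mat by segmentation.

```bash
python3 - <<'E'
from h import *
im=cv2.imread("s3_raw.png")
crop("m3",215,185,310,260,8,im[:,:,::-1])
up=cv2.resize(im[205:265,240:300],None,fx=4,fy=4,interpolation=cv2.INTER_CUBIC)
hsv=cv2.cvtColor(up,cv2.COLOR_BGR2HSV).astype(int)
m=((hsv[...,0]>98)&(hsv[...,0]<125)&(hsv[...,1]>72)).astype(np.uint8)
n,l,st,_=cv2.connectedComponentsWithStats(m); i=1+st[1:,4].argmax()
ys,xs=np.nonzero(l==i); w=world(np.c_[(xs+.5)/4-.5+240,(ys+.5)/4-.5+205],2)[:,:2].astype(np.float32)
print(st[i],cv2.minAreaRect(w),w.mean(0))
E
```

```text
[   68    64   115   135 11783] ((415.08599853515625, 151.74343872070312), (154.3264617919922, 105.0408935546875), 32.971885681152344) [411.6393  146.79071]
```

View pics/m3.png

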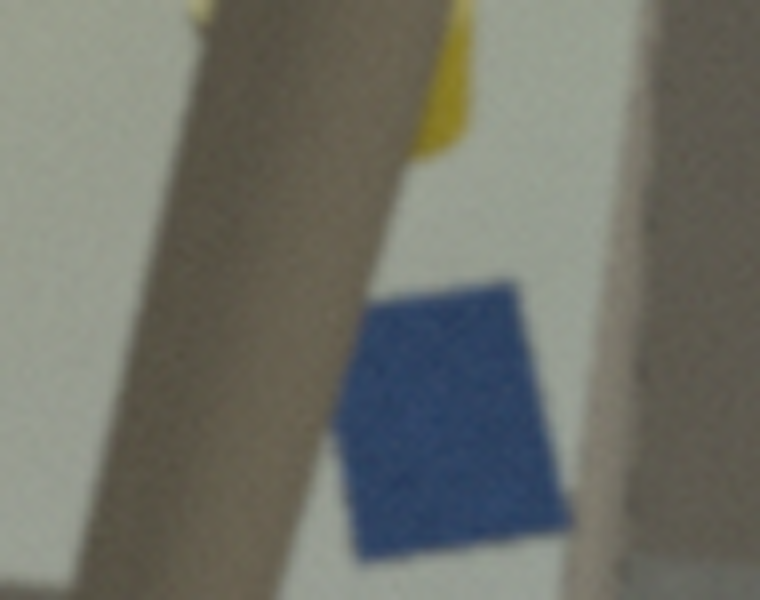

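The mat is at about (415.8, 151.9), yaw 32.8°, and all the estimates agree to 1–2 mm. Now I'll regrip the basket, carry it back and set it down.

```bash
python3 - <<'E'
from h import *
np.set_printoptions(precision=2,suppress=True)
p=np.array([550.5,-225.8]); m=np.array([415.8,151.9]); t=32.8-90
line_to([*p,100],vel=150); line_to([*p,70.5],vel=60); move_gripper(50); print(get_finger_gap())
line_to([*p,76],vel=30); sleep(.2); print(get_finger_gap(),get_wrist_force())
line_to([*p,170],vel=100); line_to([*m,170],rot(t),vel=110); sleep(.3)
f0=np.array(get_wrist_force()); print(get_tcp_pos(),get_finger_gap(),f0)
line_to([*m,18],vel=80); line_to([*m,10.5],vel=25); z=10.5
while z>6.5:
    sleep(.1); f=np.array(get_wrist_force())-f0; print(z,f[2])
    if f[2]>1.7: break
    z-=.6; line_to([*m,z],vel=10)
move_gripper(90); line_to([*m,60],vel=80); line_to([*m,200],vel=150); print(get_time())
go([300,100,300],t); park()
im=crop("e1",200,180,320,265,6.5); print(len(loose(im)),get_time())
E
```

```text
63.88469960097359
63.951470888066176 [ 0.03  0.05 -3.09]
[415.83 151.83 169.99] 64.13335021619473 [ 0.61 -0.33 -2.95]
10.5 0.2817507292572139
9.9 -1.1665193073277798
9.3 7.503541609283907
110.55
0 114.2833
```

View pics/e1.png

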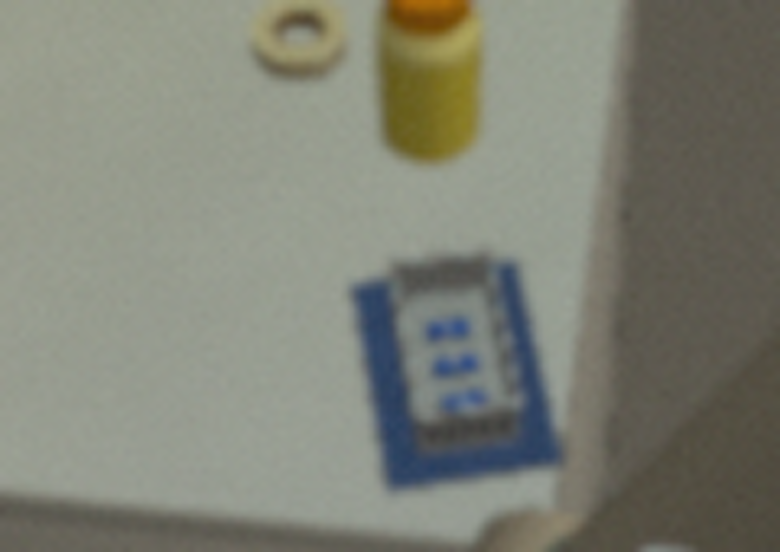

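The basket stands lengthwise on the mat with all three bars in it. I'll check the centring numerically from its near base corners, about (421,455) and (520,441).

```bash
python3 - <<'E'
from h import *
np.set_printoptions(precision=1,suppress=True)
Z=lambda p:np.array(p,float)/6.5+[199.5,179.5]
b,r=fit([[-60,32,2],[-60,-32,2],[60,32,42],[60,-32,42]],Z([[421,455],[520,441],[389,261],[489,250]]),[415,150,33])
m,_=fit([[-80,55,2],[-80,-55,2],[80,-55,2],[80,55,2]],Z([[391,490],[562,461],[517,262],[351,286]]),[415,150,33])
print(b,r,m)
E
```

```text
[418.  152.4  32. ] [[-0.3 -0. ]
 [ 0.2 -0.1]
 [ 0.1  0.3]
 [ 0.  -0.1]] [416.1 151.6  33. ]
```

The basket is within 2 mm and 1° of the middle of the mat.

```bash
python3 -c "
from workcell import *
print(job_done(),get_time())"
```

```text
the job is handed in; nothing more can be done
the job is handed in; nothing more can be done
```

The job is handed in, at about 114 s on the robot's clock (limit 208 s): all three bars I could find are in the basket, the jog button was held fully down for over 3 s with the basket on the platform, and the basket is back lengthwise within about 2 mm of the middle of the mat; the scene camera showed only a blank wall, so I could not rule out a bar hidden behind the wash bottle.

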